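# Load the bottle shaker and latch its sliding guard

## Task

Take the brown bottle from the rail shelf and stand it fully down in the round rubber holder in the shaker's open well, let go of it, then push the clear sliding guard shut over it until its spring latch clicks in and holds. Push steadily: do not slam the guard and do not go on forcing it hard into its bumper once it has clicked. Leave everything else where it is.

Things in the scene. Friction and masses are not known exactly. Their poses are not given: they have to be found in the camera images.
- shaker: Bottle shaker, fixed: white cabinet 210 (x) by 420 (y) mm, deck 150 mm above the table. Origin on the table under the centre of its open-topped square well (150 by 150 mm inside). Its +y axis is the guard's closing direction; the cabinet spans y = -270 to +150 mm. Two aluminium guide rails along y at x = -94 and +94 mm, tops 171 mm high.
- holder (a point): Centre of the inner floor of the round black rubber holder in the middle of the well, 45 mm above the table; z up. The bore is 59 mm wide and 28 mm deep (rim 73 mm above the table). From its axis to each wall of the well are 75 mm.
- guard (a joint): Travel in m of the clear sliding guard along the shaker's +y: 0 = fully open (starts at 0 to 0.010). Friction about 3 N. In the last 25 mm before the catch its tongue presses down the spring bolt: at 15 mm/s the push rises to about 8 N (faster: over 13 N), eases, and the bolt clicks up and holds it. The latch bracket has slotted screws: the catch is anywhere from 0.170 to 0.190.
- guard_bar (a point): Middle of the upright aluminium push bar on the guard: 110 mm along x, 10 mm thick along y, from the guard's plate (top face 165 mm above the table) up to 199 mm; this point is 182 mm above the table. 50 mm of plate lie behind the bar (-y), edge strips 168 mm high. A 24 mm wide steel tongue sticks out of the guard's front edge at x = +66 mm, 162 mm ahead (+y) of this point.
- latch_bolt (a joint): How far the latch's spring bolt (5 mm steel pin on the deck beyond the well, in line with the tongue) is pressed down, in m: 0 = up, about 0.006 while the tongue rides over it, back to 0 once it has clicked up into the tongue's slot.
- bottle: Closed brown plastic bottle with a paper label, 108 mm high: body 54 mm in diameter up to 70 mm, cap 38 mm in diameter from 87 to 108 mm. Origin at the centre of its underside, z up; about 0.1 to 0.2 kg. It stands on the rail shelf. Standing in the holder, its top is 153 mm above the table, 6 mm below the guard.
- shelf: Short aluminium rail shelf, fixed: 460 (x) by 160 (y) mm, deck top 100 mm above the table, side rails up to 126 mm along both long edges. Origin on the table under its centre. An open green case with a thermometer stands at its far (+x) end.
- cup: White ceramic cup, 72 mm in diameter at the rim, 75 mm high, beside the bottle on the shelf. Origin under its centre. Leave it.
- spoons: Set of four steel measuring spoons on a ring, about 80 by 115 mm, flat on the shelf next to the green case. Leave it.
- jar: White plastic jar, 64 mm in diameter, 85 mm high, on the table to the right of the shaker. Leave it.
- timer: Flat white timer, 60 by 65 by 14 mm, on the table to the right of the shaker. Leave it.
- latch_bumper (a joint): How far the tongue presses in the rubber bumper on the latch bracket, in m: 0 = untouched. It meets the tongue about 0.7 mm before the catch and yields 1 mm per 10 N. A slow push of 10 to 14 N in all seats the latch; more than 1.8 mm (18 N on the bumper) is forcing it.

How it is judged:
On the way, in this order (a step that is already met when the one before it is completed fails the run):
1. the bottle stands fully down in the holder and has been let go (horizontal distance between bottle and holder below 0.006 m and z of bottle in the frame of holder below 0.004 m and angle between bottle's own z axis and vertical below 0.1 rad and contact force between the fingers and bottle below 0.3 N), for 0.2 s.
2. the guard is shut and its latch bolt has sprung up behind the tongue (value of joint guard above 0.168 m and value of joint latch_bolt below 0.001 m), for 0.2 s.
At the end, for the whole second after the job is handed in: The bottle stands in the holder (within 6 mm of its axis, underside within 4 mm of its floor, within 6 degrees of upright), the guard is shut past 168 mm of travel and at rest, and the latch bolt is up (within 1 mm) in the tongue's slot (all of step 2 and horizontal distance between bottle and holder below 0.006 m and z of bottle in the frame of holder below 0.004 m and angle between bottle's own z axis and vertical below 0.1 rad and velocity of joint guard between -0.005 and 0.005 m/s); the robot touches nothing.
It fails at once if the guard is forced into its bumper with more than 18 N (1.8 mm) (value of joint latch_bumper above 0.0018 m).
It fails at once if the guard is slammed: it moves faster than 0.25 m/s (velocity of joint guard above 0.25 m/s).
It fails at once if the bottle is tipped over (more than 45 degrees) (angle between bottle's own z axis and vertical above 0.785 rad).
It fails at once if the cup, spoons, jar or timer is moved by more than 25 mm (distance of any of cup, spoons, jar, timer from where it was at the start of the episode above 0.025 m).
It also fails if it takes over 61 s, if anything falls off the work surface, if the arm or the gripper's body presses on something with over 40 N, if the wrist force passes 120 N, or if a joint passes its speed limit or range.

## Robot

A 6-joint arm with a two-finger parallel gripper is mounted at the origin on the work surface. World frame = base frame: x ahead of the robot, y to its left, z up, the work surface at z = 0. Lengths are in m, angles in rad, forces in N, time in s.
With the tool pointing down it reaches from about 0.3 to 0.875 m from the base axis. Payload 6.4 kg.
Tool frame: the origin (TCP) lies on the centre line of the jaws, within the pads' length; the fingertips stand 25 mm ahead of it and the grasp point (between the pads) lies 6 mm ahead of it (manip.nose_length is the distance from the TCP to the fingertips, in m); z points along the fingers, y is the line along which they close (so a half turn about z gives the same grasp; the last joint's range is limited). The gripper opens to 88 mm and grips with 3 to 60 N. Pads are 18 mm wide; open, the fingers measure 123 mm over their backs; the gripper's body (75 mm by 187 mm) begins 45 mm behind the grasp point.
Start: joints at [-1.546, 0.181, 1.607, -0, 1.354, -0.206], TCP at [0.132, -0.56, 0.264] pointing down, gripper open.
Joint ranges: [-2.99, 2.99], [-0.89, 2.07], [0.3, 2.58], [-1.14, 4.28], [0, 2.63], [-3.12, 3.12]. Speed limits (rad/s): [2.57, 2.57, 3.01, 3.14, 3.14, 3.14].

## Interface

Orientations are given as a unit quaternion [x, y, z, w].
In Python, from workcell import read_state, eyes, job, manip gives the robot as it stands.
- The arm moves only by the tool play_rows, never from a script. Its argument "increments" is a list of rows, each a list of 4 numbers: the shift along the tool's x, y, z in cm, then the turn about the tool's z in degrees. In form: [[tx, ty, tz, roll], ...]. A call has 1 to 20 rows; each row shifts and turns the commanded pose from where the row before left it, along the tool's axes as they then stand; what a row does not reach is not made up. A row lasts 1/8 s, in which the tool goes at most 62.5 mm and 10.7 degrees, less where a joint would pass 70% of its speed; a pose out of reach is approached as far as the arm can. A call is refused whole if a number of a shift passes 6.25 or a number of a turn 10.7, either way. A call with a gripper value outside its range is refused whole. "jaw" is the finger opening in cm, from 0 to 8.81, set as the call begins (left out, the last holds). The fingers move at their own pace and stop on an object; "squeeze" is the grip in N (left out, the last holds). Time passes only in rows, so rows that do not move let the fingers close. It gives the time, the measured TCP pose, the force, the opening and the grip force at its end, in the units of the state.
- read_state(): the state, without advancing time (a new reading comes with each control period).
- eyes.grab_frame(name): name is "scene" or "top" or "wrist"; returns a dict with "img" (400x640x3 uint8, red, green, blue), "intrinsics" (3x3 intrinsics, pixels), "position" and "rotation" of the camera in the world. Camera axes: x right, y up, looking along -z (the intrinsics and any distortion apply to the point x, -y, -z); pixel columns grow to the right and rows downward; lengths in m; the calibration is good to about 2 mm. The wrist camera is an equidistant fisheye: a pixel r from the principal point sees the ray r / f radians off the axis. A picture is of the moment at which its call begins. There is no depth.
- job.finish_job(): hands the job in; it is judged then, once.
The state is a dict: "t": time; "joints": joint angles; "qd": joint speeds; "effort": joint torques, N m; "ee_pos": TCP position; "orientation": TCP orientation; "wrist_force": force on the tool from outside, world axes, zero at the start; "moment": the same for the moment, N m; "opening": finger opening in m; "grasp_force": force on a finger pad.
Only numpy, scipy, OpenCV 4.12 (cv2) and the standard library are available. Lean on these libraries where they do the work, as an engineer would, in place of code of your own. Each camera call takes 0.05 s, during which the arm holds its last target. There are 200 camera calls.

## Working session

There is one attempt and no reset: what is moved stays moved. The work goes in short steps, Python scripts to look and compute and a tool call to move; the robot and the scene stay as the last step left them, time stands still between calls to the robot, and variables do not carry over. Pictures are saved under pics/ and viewed, at most 10 in all, crops included, and the job is handed in when it is done.

Besides the shell and the picture viewer there is one more tool, called after ">>>" in YAML: its name, and indented under it one key for each argument. play_rows: Moves the arm, as the interface text tells. Its arguments: {"type":"object","properties":{"increments":{"type":"array","items":{"type":"array","items":{"type":"number"}}},"jaw":{"type":"number"},"squeeze":{"type":"number"}},"required":["increments"]}

```bash
mkdir -p pics
cat > h.py <<'E'
import numpy as np, cv2
from workcell import read_state, eyes, job, manip
def grab(n,fn=None):
    f=eyes.grab_frame(n)
    if fn: cv2.imwrite('pics/'+fn,cv2.cvtColor(f['img'],cv2.COLOR_RGB2BGR))
    return f
def ray(f,u,v):
    K=np.array(f['intrinsics']);x=(u-K[0,2])/K[0,0];y=(v-K[1,2])/K[1,1]
    return np.array(f['rotation'])@np.array([x,-y,-1.0])
def onz(f,u,v,z):
    d=ray(f,u,v);p=np.array(f['position']);return p+d*(z-p[2])/d[2]
def proj(f,P):
    K=np.array(f['intrinsics']);c=np.array(f['rotation']).T@(np.array(P)-np.array(f['position']))
    return K[0,2]+K[0,0]*c[0]/-c[2],K[1,2]+K[1,1]*-c[1]/-c[2]
E
python3 - <<'E'
from h import *
for n in('scene','top'):
    f=grab(n,n+'.png');print(n,f['intrinsics'],f['position'],f['rotation'],[k for k in f])
s=read_state();print(s['t'],s['ee_pos'],s['orientation'],manip.nose_length)
E
```

```text
scene [[461.32915917   0.         316.72376378]
 [  0.         461.32915917 199.11337223]
 [  0.           0.           1.        ]] [ 1.17513131 -0.47260519  0.90698162] [0.33903808 0.17843222 0.42796849 0.81857076] ['img', 'intrinsics', 'position', 'rotation']
top [[428.25625115   0.         319.76169535]
 [  0.         428.25625115 199.17425454]
 [  0.           0.           1.        ]] [ 0.38178893 -0.01191595  1.17781384] [-0.04347633  0.04669028  0.70586482 -0.7054677 ] ['img', 'intrinsics', 'position', 'rotation']
0.1 [ 0.13152062 -0.5593067   0.26291485] [ 9.93349678e-01  1.15133878e-01  5.64223211e-05 -7.77041015e-04] 0.025
```

View pics/top.png

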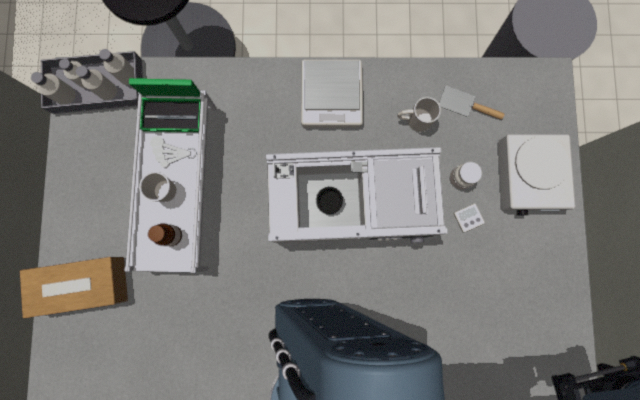

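View pics/scene.png

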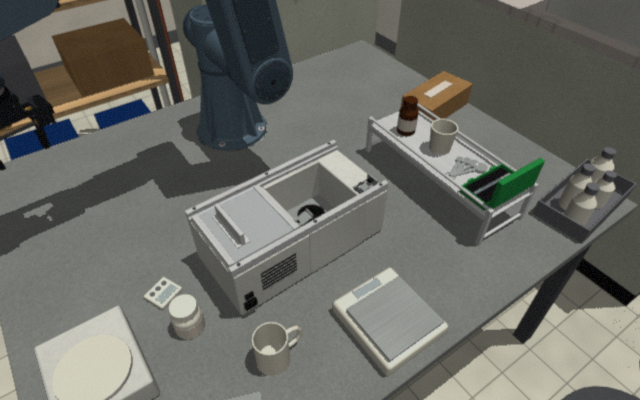

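Top view: the bottle is near (163,235), the cup (157,187), the holder (330,201) and the push bar (419,190). Scene view: the bottle is near (408,117) and the guard bar (231,224). Next I'll turn these into positions.

```bash
cat >> h.py <<'E'
from scipy.spatial.transform import Rotation as R_
_g=grab
def grab(n,fn=None):
    f=_g(n,fn);f['rotation']=R_.from_quat(f['rotation']).as_matrix();return f
E
python3 - <<'E'
from h import *
f=grab('top');im=f['img'];print(f['rotation'].round(3))
hsv=cv2.cvtColor(im,cv2.COLOR_RGB2HSV)
a=cv2.resize(im[200:265,120:210],None,fx=5,fy=5,interpolation=cv2.INTER_CUBIC)
b=cv2.resize(im[145:245,262:450],None,fx=4.2,fy=4.2,interpolation=cv2.INTER_CUBIC)
c=np.zeros((a.shape[0]+b.shape[0],max(a.shape[1],b.shape[1]),3),np.uint8)
c[:a.shape[0],:a.shape[1]]=a;c[a.shape[0]:,:b.shape[1]]=b
g=cv2.resize(im[150:215,120:185],(325,325));c[:325,455:455+325]=g
cv2.imwrite('pics/c1.png',cv2.cvtColor(c,cv2.COLOR_RGB2BGR));print(c.shape)
# brown
def blobs(f,m,x0,x1,y0,y1):
    mm=np.zeros_like(m);mm[y0:y1,x0:x1]=m[y0:y1,x0:x1]
    n,l,s,ce=cv2.connectedComponentsWithStats(mm.astype(np.uint8))
    return [(s[i].tolist(),ce[i].round(1).tolist()) for i in range(1,n) if s[i,4]>30]
m=(hsv[...,1]>120)&(hsv[...,0]<20)
print('brown',blobs(f,m,120,210,200,265))
m=(im.max(2)<60)
B=blobs(f,m,300,365,170,235);print('dark',B)
for s,ce in B: print(onz(f,*ce,0.073))
m=(im.min(2)>190);B=blobs(f,m,395,440,155,230);print('bar',B)
for s,ce in B: print(onz(f,*ce,.199))
f2=grab('scene');h2=cv2.cvtColor(f2['img'],cv2.COLOR_RGB2HSV)
m=(h2[...,1]>120)&((h2[...,0]<20)|(h2[...,0]>170));B=blobs(f2,m,385,435,80,150);print('brown',B)
E
```

```text
[[-0.001  0.992 -0.127]
 [-1.    -0.     0.005]
 [ 0.005  0.127  0.992]]
(745, 790, 3)
brown [([149, 224, 26, 21, 387], [161.7, 234.0])]
dark [([317, 187, 26, 27, 545], [329.4, 200.2])]
[ 0.52083846 -0.0420701   0.073     ]
bar [([434, 155, 6, 69, 185], [437.2, 183.9]), ([421, 167, 5, 44, 90], [422.9, 187.9]), ([414, 169, 5, 44, 84], [415.5, 191.2]), ([395, 227, 43, 3, 78], [418.7, 228.4])]
[ 0.54298797 -0.28866251  0.199     ]
[ 0.53361408 -0.25518511  0.199     ]
[ 0.52589782 -0.23781243  0.199     ]
[ 0.43992856 -0.24261611  0.199     ]
brown [([400, 80, 35, 40, 764], [416.9, 100.9]), ([398, 129, 16, 6, 33], [404.8, 132.6])]
```

View pics/c1.png

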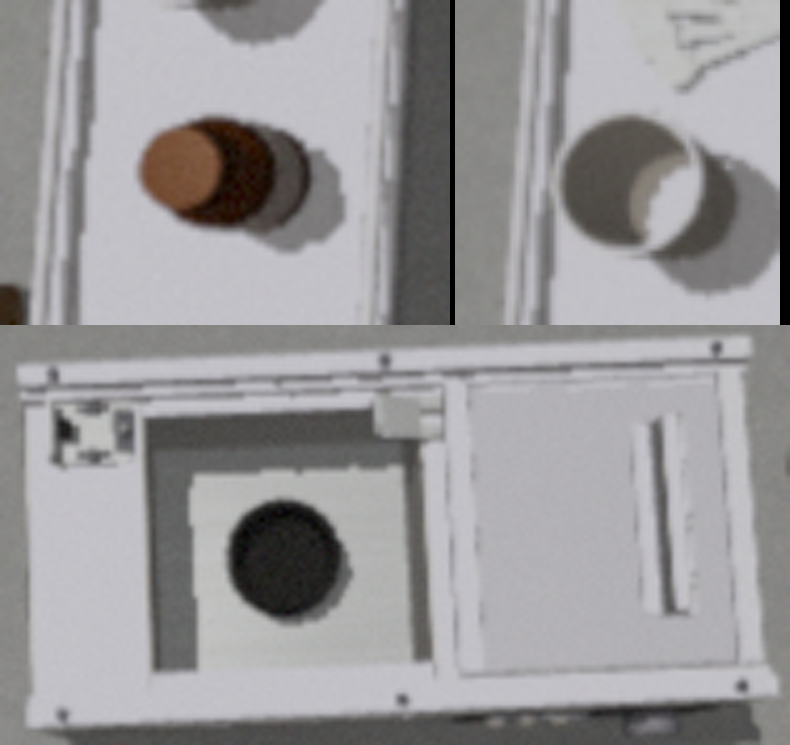

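Run:
```python
from h import *
f=grab('top')
cap=onz(f,156.0,233.5,.208);print('cap',cap)
hd=onz(f,329.6,200.2,.073);print('holder',hd)
P=lambda u,v,z:onz(f,262+u/4.2,145+(v-325)/4.2,z)
a,b,c,d=[P(*q,.171) for q in((53,375),(716,347),(62,714),(742,686))]
for p,q in((a,b),(c,d)):print('rail',p,q,np.degrees(np.arctan2((q-p)[0],-(q-p)[1])))
print('railwidth',np.linalg.norm((a-c)[:2]))
print('bar',P(680,415,.199),P(680,612,.199), P(642,425,.165),P(642,612,.165))
print('base edge of bottle', onz(f,120+310/5,200+190/5,.1))
g=grab('scene')
for p in(cap,hd,[.53,-.24,.199]):print(proj(g,p))
# bottle in scene: cap top mask
hsv=cv2.cvtColor(g['img'],cv2.COLOR_RGB2HSV)
m=((hsv[...,1]>100)&((hsv[...,0]<20)|(hsv[...,0]>170)))[85:140,390:422]
for r in m[::2]:print(''.join('#' if x else '.' for x in r))
```

```text
cap [0.42824026 0.35313632 0.208     ]
holder [ 0.52083831 -0.04259025  0.073     ]
rail [0.61324763 0.09167706 0.171     ] [ 0.62971316 -0.28812671  0.171     ] 2.4823744413034063
rail [0.42020488 0.08423622 0.171     ] [ 0.43556754 -0.2960216   0.171     ] 2.3135280425328006
railwidth 0.19318610466958303
bar [ 0.58421779 -0.25912422  0.199     ] [ 0.47451188 -0.25563212  0.199     ] [ 0.58540823 -0.24570763  0.165     ] [ 0.47774181 -0.24257054  0.165     ]
base edge of bottle [0.42212398 0.32824324 0.1       ]
(np.float64(409.67852048473304), np.float64(99.72906360965209))
(np.float64(309.44618414578736), np.float64(214.19629785342553))
(np.float64(233.32183945664264), np.float64(214.92162569600356))
..............................##
...........................#####
........................########
....................############
.................###############
..............##################
.............###################
.............###################
............####################
............###############...##
............###############.....
............################....
...........####################.
..........##################....
...........#################....
..........#################.....
...........################.....
..............##########........
................................
................................
................................
................................
................................
........#####..........#........
..........#############.........
................#...............
................................
................................
```

Cap at (0.428, 0.353), holder (0.521, -0.043), shaker yaw 2.4°, bar about (0.53, -0.25). The scene view agrees: the cap projects to (410,100) and is seen there. Now the approach.

>>> play_rows:
  increments:
    - [0,0,-0.4,-9.9]
    - [0,0,-0.4,-9.9]
    - [0,0,-0.4,-9.9]
    - [0,0,-0.4,-9.9]
    - [0,0,-0.4,-9.9]
    - [0,0,-0.4,-9.9]
    - [0,0,-0.4,-9.9]
    - [0,0,-0.4,-9.9]
    - [4.5,4.0,0,0]
    - [4.5,4.0,0,0]
    - [4.5,4.0,0,0]
    - [4.5,4.0,0,0]
    - [4.5,4.0,0,0]
    - [4.5,4.0,0,0]
    - [4.5,4.0,0,0]
    - [4.5,4.0,0,0]
    - [4.5,4.0,0,0]
  jaw: 6
  squeeze: 15

```text
t: 2.42
ee_pos: [0.4751, -0.1382, 0.296]
orientation: [0.692, 0.722, 0.0, 0.0]
wrist_force: [0.1, -0.8, -0.3]
opening: 0.0598
grasp_force: 0.0
```

>>> play_rows:
  increments:
    - [5.6,-0.3,0,0]
    - [5.6,-0.3,0,0]
    - [5.6,-0.3,0,0]
    - [5.6,-0.3,0,0]
    - [5.6,-0.3,0,0]
    - [5.6,-0.3,0,0]
    - [5.6,-0.3,0,0]
    - [5.6,-0.3,0,0]
    - [5.6,-0.3,0,0]
    - [0,0,0,0]
    - [0,0,0,0]

```text
t: 3.8
ee_pos: [0.4256, 0.3622, 0.2954]
orientation: [0.692, 0.722, -0.001, 0.0]
wrist_force: [-0.2, 0.4, 0.7]
opening: 0.0597
grasp_force: 0.0
```

```bash
cat >> h.py <<'E'
def fproj(f,P):
    K=np.array(f['intrinsics']);c=f['rotation'].T@(np.array(P)-np.array(f['position']))
    v=np.array([c[0],-c[1],-c[2]]);r=np.hypot(v[0],v[1]);th=np.arctan2(r,v[2])
    return K[0,2]+K[0,0]*th*v[0]/r,K[1,2]+K[1,1]*th*v[1]/r
def fonz(f,u,v,z):
    K=np.array(f['intrinsics']);x=(u-K[0,2])/K[0,0];y=(v-K[1,2])/K[1,1];th=np.hypot(x,y)
    s=np.sin(th)/th;d=f['rotation']@np.array([x*s,-y*s,-np.cos(th)]);p=np.array(f['position'])
    return p+d*(z-p[2])/d[2]
def tool(d):
    s=read_state();return R_.from_quat(s['orientation']).as_matrix().T@np.array(d)*100
E
python3 - <<'E'
from h import *
f=grab('wrist','w1.png');s=read_state();print(s['t'],s['ee_pos'],s['opening'],s['orientation'],f['position'])
print(R_.from_quat(s['orientation']).as_matrix().round(3))
print('pred cap',fproj(f,[.428,.353,.208]),'tips',fproj(f,np.array(s['ee_pos'])-[0,0,.025]))
E
```

```text
3.85 [0.42588888 0.36168633 0.2955292 ] 0.0601071622716077 [ 6.92158831e-01  7.21745126e-01 -3.34251842e-04  1.19229151e-04] [0.42187739 0.42792373 0.41613942]
[[-0.042  0.999 -0.   ]
 [ 0.999  0.042 -0.001]
 [-0.001 -0.    -1.   ]]
pred cap (np.float64(320.46434391059194), np.float64(224.14036264420332)) tips (np.float64(318.6438366069156), np.float64(249.28688911624494))
```

View pics/w1.png

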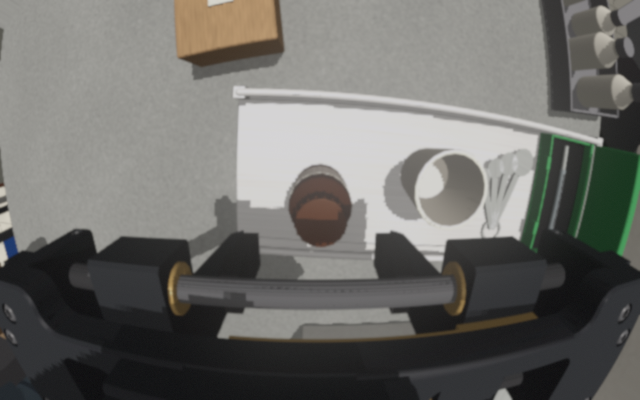

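The wrist picture shows the cap top around (320,220) between the fingers. I'll fit it.

Run:
```python
from h import *
f=grab('wrist');im=f['img'];h=cv2.cvtColor(im,cv2.COLOR_RGB2HSV)
roi=im[160:255,280:360];print([im[r,320].tolist() for r in range(165,252,5)])
for t in(75,85,95):
    m=((h[...,1]>90)&(im[...,0]>t)&((h[...,0]<20)|(h[...,0]>170)));q=np.zeros(m.shape,np.uint8);q[160:255,280:360]=m[160:255,280:360]
    n,l,s,c=cv2.connectedComponentsWithStats(q);i=1+np.argmax(s[1:,4])
    x,y,w,hh,A=s[i];p=fonz(f,*c[i],.208);print(t,s[i],c[i],p,tool(p-read_state()['ee_pos']))
    print([fonz(f,*e,.208)[:2].round(4) for e in((x,c[i][1]),(x+w,c[i][1]),(c[i][0],y+hh))])
```

```text
[[120, 114, 109], [139, 132, 127], [88, 79, 75], [100, 82, 75], [99, 81, 74], [88, 74, 69], [78, 69, 65], [114, 86, 73], [111, 83, 71], [108, 80, 68], [105, 77, 65], [73, 60, 54], [71, 58, 53], [70, 57, 51], [68, 54, 49], [69, 54, 48], [103, 84, 77], [128, 126, 124]]
75 [296 199  43  21 583] [317.4922813  210.21955403] [0.42572482 0.36273757 0.208     ] [ 0.1381956  -0.03362571  8.77003543]
[array([0.4106, 0.3621]), array([0.4409, 0.3634]), array([0.426 , 0.3555])]
85 [296 199  43  21 583] [317.4922813  210.21955403] [0.42572482 0.36273757 0.208     ] [ 0.1381956  -0.03362571  8.77003543]
[array([0.4106, 0.3621]), array([0.4409, 0.3634]), array([0.426 , 0.3555])]
95 [296 199  43  20 574] [317.70209059 210.08885017] [0.42586822 0.36284012 0.208     ] [ 0.14785383 -0.01887799  8.77003086]
[array([0.4106, 0.3622]), array([0.4409, 0.3635]), array([0.4262, 0.3562])]
```

>>> play_rows:
  increments:
    - [-0.45,0.1,0,0]
    - [-0.45,0.1,0,0]
    - [0,0,2,0]
    - [0,0,2,0]
    - [0,0,2,0]
    - [0,0,1.4,0]
    - [0,0,0.8,0]
    - [0,0,0,0]

```text
t: 4.9
ee_pos: [0.4282, 0.3534, 0.2135]
orientation: [0.692, 0.722, -0.0, -0.0]
wrist_force: [-0.2, -1.2, 0.1]
opening: 0.0604
grasp_force: 0.0
```

>>> play_rows:
  increments:
    - [0,0,0,0]
    - [0,0,0,0]
    - [0,0,0,0]
    - [0,0,0,0]
    - [0,0,0,0]
    - [0,0,0,0]
  jaw: 2.5
  squeeze: 25

```text
t: 5.65
ee_pos: [0.4285, 0.3538, 0.2143]
orientation: [0.692, 0.722, 0.001, 0.0]
wrist_force: [-0.7, 1.0, 5.7]
opening: 0.037
grasp_force: 25.0
```

>>> play_rows:
  increments:
    - [0,0,-1.5,0]
    - [0,0,-3,0]
    - [0,0,-3,0]
    - [0,0,-3,0]
    - [-1,0.2,-1,0]
    - [-4.4,0.7,0,0]
    - [-4.5,0.7,0,0]
    - [-4.5,0.7,0,0]
    - [-4.5,0.7,0,0]
    - [-4.5,0.7,0,0]
    - [-4.5,0.7,0,0]
    - [-4.5,0.7,0,0]
    - [-4.5,0.7,0,0]
    - [-4.5,0.7,0,0]
    - [-4,0.7,0,0]
    - [-1.5,0.2,0,0]
    - [0,0,0,0]
    - [0,0,0,0]
    - [0,0,0,0]

```text
t: 8.02
ee_pos: [0.5218, -0.1106, 0.3288]
orientation: [0.691, 0.722, 0.0, -0.0]
wrist_force: [0.1, 0.3, -1.0]
opening: 0.0368
grasp_force: 25.0
```

Run:
```python
from h import *
f=grab('wrist','w2.png');im=f['img'];s=read_state();print(s['t'],s['ee_pos'],s['opening'],s['grasp_force'],f['position'])
print('pred holder',fproj(f,[.521,-.0425,.073]),'bar',fproj(f,[.53,-.25,.199]))
m=(im.max(2)<70).astype(np.uint8);u,v=fproj(f,[.521,-.0425,.073])
n,l,st,c=cv2.connectedComponentsWithStats(m)
for i in range(1,n):
    if st[i,4]>300 and np.hypot(*(c[i]-[u,v]))<60: print(st[i],c[i],fonz(f,*c[i],.073))
```

```text
8.075 [ 0.52188406 -0.11069286  0.32886703] 0.037102982595338244 24.999870993196964 [ 0.51797677 -0.04499122  0.44963091]
pred holder (np.float64(318.9105540061971), np.float64(115.2648178331668)) bar (np.float64(319.1470219433836), np.float64(329.77629202584876))
[ 293   89   54   54 1061] [321.933082   111.77002828] [ 0.52443217 -0.03808267  0.073     ]
```

View pics/w2.png

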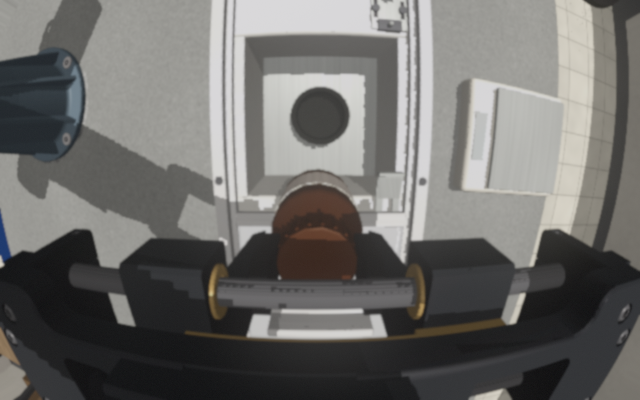

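Holder in the wrist view is a dark circle at (320,116), matching (0.5215, -0.043). Moving over it and down to just above the rim.

>>> play_rows:
  increments:
    - [2,0.05,0,0]
    - [3,0.1,0,0]
    - [1.8,0.05,0,0]
    - [0,0,0,0]
    - [0,0,0,0]
    - [0,0,2,0]
    - [0,0,3,0]
    - [0,0,3,0]
    - [0,0,3,0]
    - [0,0,1.5,0]
    - [0,0,0.9,0]
    - [0,0,0,0]
    - [0,0,0,0]
    - [0,0,0,0]

```text
t: 9.82
ee_pos: [0.5216, -0.044, 0.1957]
orientation: [0.692, 0.722, 0.0, 0.001]
wrist_force: [0.5, -0.2, -2.3]
opening: 0.0376
grasp_force: 25.0
```

Run:
```python
from h import *
s=read_state();print(s['t'],s['ee_pos'],s['wrist_force'],s['moment'])
f=grab('top');g=grab('wrist');h=grab('scene')
a=cv2.resize(f['img'][165:240,285:375],None,fx=4.3,fy=4.3,interpolation=cv2.INTER_CUBIC)
b=cv2.resize(h['img'][150:250,250:370],None,fx=3.2,fy=3.2,interpolation=cv2.INTER_CUBIC)
c=np.zeros((600,800,3),np.uint8);c[:a.shape[0],:a.shape[1]]=a;c[:b.shape[0],400:400+b.shape[1]]=b
w=cv2.resize(g['img'][60:260,200:440],None,fx=1.3,fy=1.3);c[330:330+w.shape[0],:w.shape[1]]=w
cv2.imwrite('pics/c2.png',cv2.cvtColor(c,cv2.COLOR_RGB2BGR))
```

```text
9.825 [ 0.52164722 -0.04396432  0.19567257] [ 0.45543849 -0.20994298 -2.33245635] [-0.05288451 -0.10619572  0.01090582]
```

View pics/c2.png

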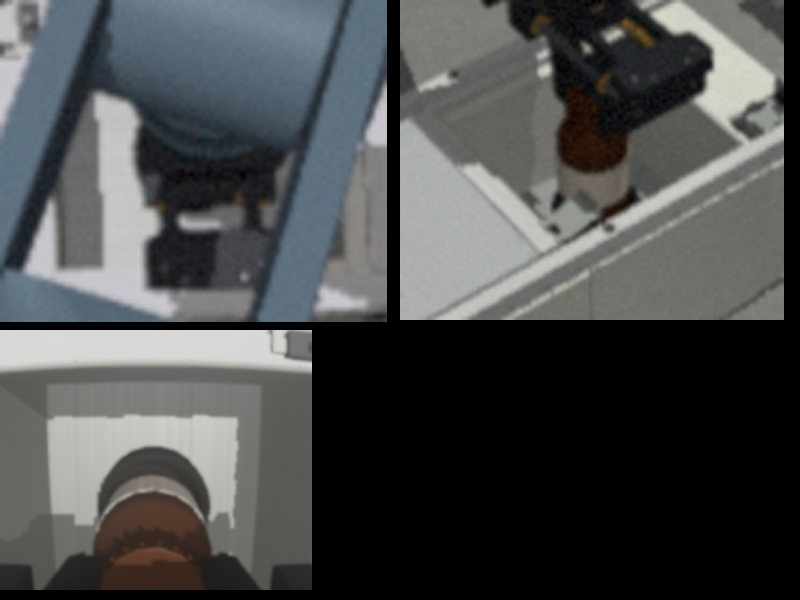

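The bottle is upright and centred on the holder in x (both about column 153 in the wrist crop). Lowering into the bore.

>>> play_rows:
  increments:
    - [0.05,0,0.4,0]
    - [0,0,0.4,0]
    - [0,0,0.4,0]
    - [0,0,0.4,0]
    - [0,0,0.4,0]
    - [0,0,0,0]
    - [0,0,0,0]

```text
t: 10.85
ee_pos: [0.5211, -0.0433, 0.1747]
orientation: [0.692, 0.722, 0.0, -0.0]
wrist_force: [0.8, -0.3, -2.6]
opening: 0.0373
grasp_force: 25.0
```

>>> play_rows:
  increments:
    - [0,0,0.4,0]
    - [0,0,0.4,0]
    - [0,0,0.4,0]
    - [0,0,0.2,0]
    - [0,0,0,0]
    - [0,0,0,0]

```text
t: 11.6
ee_pos: [0.5211, -0.0433, 0.1606]
orientation: [0.692, 0.722, 0.0, -0.0]
wrist_force: [2.3, -0.2, -2.9]
opening: 0.0372
grasp_force: 25.0
```

>>> play_rows:
  increments:
    - [0,0,0.1,0]
    - [0,0,0.1,0]
    - [0,0,0,0]
    - [0,0,0,0]

```text
t: 12.1
ee_pos: [0.5213, -0.0433, 0.1594]
orientation: [0.692, 0.722, 0.0, 0.0]
wrist_force: [-1.1, 1.6, 6.2]
opening: 0.0373
grasp_force: 25.0
```

>>> play_rows:
  increments:
    - [0,0,0,0]
    - [0,0,0,0]
    - [0,0,0,0]
    - [0,0,-1,0]
    - [0,0,-2,0]
    - [0,0,-3,0]
    - [0,0,-3,0]
    - [0,0,-3,0]
    - [0,0,-2,0]
    - [-2,0,0,0]
    - [-5,0,0,0]
    - [-6,0,0,0]
    - [-6,0,0,0]
    - [-6,0,0,0]
    - [-2.7,0,0,0]
    - [0,0,0,0]
    - [0,0,0,0]
    - [0,0,0,0]
  jaw: 6

```text
t: 14.35
ee_pos: [0.5328, -0.3189, 0.2986]
orientation: [0.692, 0.722, 0.0, -0.0]
wrist_force: [0.1, 0.4, -0.6]
opening: 0.06
grasp_force: 0.0
```

Run:
```python
from h import *
s=read_state();print(s['t'],s['ee_pos'],s['opening'])
f=grab('wrist');h=grab('scene')
c=np.zeros((600,640,3),np.uint8);c[:300]=f['img'][:300]
c[300:]=cv2.resize(h['img'][120:270,160:480],(640,300),interpolation=cv2.INTER_CUBIC)
cv2.imwrite('pics/c3.png',cv2.cvtColor(c,cv2.COLOR_RGB2BGR))
print('bar',fproj(f,[.53,-.25,.199]),'bottle',fproj(f,[.5215,-.043,.153]))
np.save('w3.npy',f,allow_pickle=True)
```

```text
14.35 [ 0.53279917 -0.31893208  0.29859889] 0.06003556419984511
bar (np.float64(318.0363374704127), np.float64(112.58062664156797)) bottle (np.float64(318.38249245500094), np.float64(-89.8319911441622))
```

View pics/c3.png

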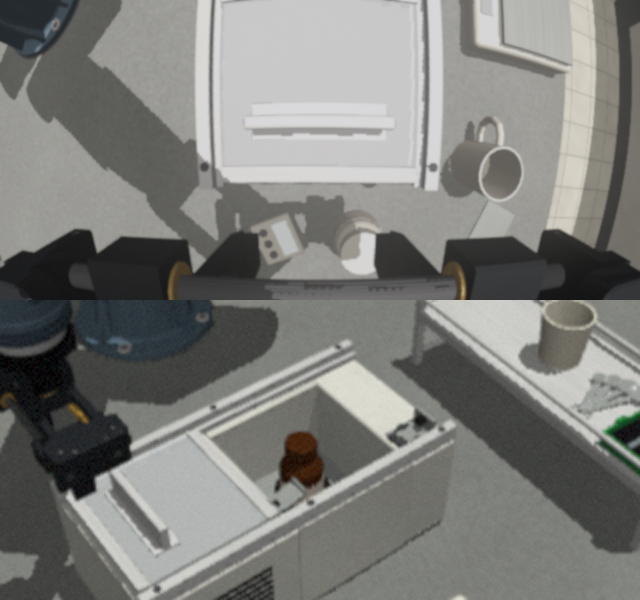

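The bottle stands upright in the well. The bar's top face is at rows 115–128, columns 244–394 of the wrist picture.

Run:
```python
from h import *
f=np.load('w3.npy',allow_pickle=True).item()
for u,v,z in((244,122,.199),(394,122,.199),(319,116,.199),(319,128,.199),(319,138,.165),(319,103,.165),(319,168,.168),(319,183,.15)):print(u,v,z,fonz(f,u,v,z).round(4))
g=grab('scene');im=g['img'];h=cv2.cvtColor(im,cv2.COLOR_RGB2HSV)
print('cap pred in scene',proj(g,[.5215,-.043,.153]))
m=((h[...,1]>100)&((h[...,0]<20)|(h[...,0]>170)));q=np.zeros(m.shape,np.uint8);q[170:230,285:340]=m[170:230,285:340];print(cv2.boundingRect(q))
```

```text
244 122 0.199 [ 0.4772 -0.2581  0.199 ]
394 122 0.199 [ 0.5849 -0.2531  0.199 ]
319 116 0.199 [ 0.5308 -0.2524  0.199 ]
319 128 0.199 [ 0.5312 -0.2609  0.199 ]
319 138 0.165 [ 0.5319 -0.2703  0.165 ]
319 103 0.165 [ 0.5306 -0.2416  0.165 ]
319 168 0.168 [ 0.533  -0.2948  0.168 ]
319 183 0.15 [ 0.5339 -0.3113  0.15  ]
cap pred in scene (np.float64(309.0156522297719), np.float64(191.17107691611147))
(301, 186, 20, 27)
```

>>> play_rows:
  increments:
    - [0.7,-0.1,2,0]
    - [0.7,0,3,0]
    - [0,0,3,0]
    - [0,0,1.1,0]
    - [0,0,0.5,0]
    - [0,0,0,0]
    - [0,0,0,0]
  jaw: 0

```text
t: 15.38
ee_pos: [0.5317, -0.3066, 0.204]
orientation: [0.692, 0.722, 0.0, 0.001]
wrist_force: [0.6, -0.4, 0.9]
opening: 0.0004
grasp_force: 0.0
```

>>> play_rows:
  increments:
    - [0.5,0,0,0]
    - [0.5,0,0,0]
    - [0.3,0,0,0]
    - [0.25,0,0,0]
    - [0.25,0,0,0]
    - [0.25,0,0,0]
    - [0.25,0,0,0]
    - [0.25,0,0,0]
    - [0.25,0,0,0]
    - [0.25,0,0,0]
    - [0.25,0,0,0]

```text
t: 16.75
ee_pos: [0.5298, -0.273, 0.2027]
orientation: [0.692, 0.722, -0.0, -0.0]
wrist_force: [0.5, 0.4, 0.2]
opening: 0.0004
grasp_force: 0.0
```

>>> play_rows:
  increments:
    - [0.25,0,0,0]
    - [0.25,0,0,0]
    - [0.25,0,0,0]
    - [0.25,0,0,0]
    - [0.35,0,0,0]
    - [0.45,0,0,0]
    - [0.5,0,0,0]
    - [0.5,0,0,0]
    - [0.5,0,0,0]
    - [0.5,0,0,0]
    - [0.5,0,0,0]
    - [0.5,0,0,0]

```text
t: 18.25
ee_pos: [0.5278, -0.2249, 0.2027]
orientation: [0.692, 0.722, 0.0, 0.0]
wrist_force: [0.7, -3.4, -0.8]
opening: 0.001
grasp_force: 1.6
```

Run:
```python
from h import *
f=grab('wrist');h=grab('scene')
c=np.zeros((600,640,3),np.uint8);c[:300]=f['img'][:300]
c[300:]=cv2.resize(h['img'][120:270,160:480],(640,300),interpolation=cv2.INTER_CUBIC)
cv2.imwrite('pics/c4.png',cv2.cvtColor(c,cv2.COLOR_RGB2BGR))
s=read_state();print(s['t'],s['ee_pos'],s['wrist_force'])
```

```text
18.35 [ 0.52770622 -0.22428223  0.20274355] [ 0.71990317 -0.49287188 -0.32856911]
```

View pics/c4.png

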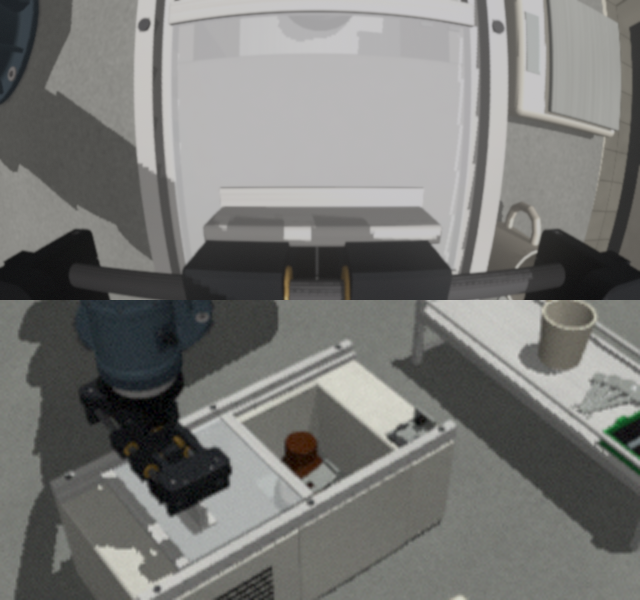

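The guard moves with the fingers, with about 3.4 N of push and the bar centred.

>>> play_rows:
  increments:
    - [0.2,0,0,0]
    - [0.4,0,0,0]
    - [0.5,0,0,0]
    - [0.5,0,0,0]
    - [0.5,0,0,0]
    - [0.5,0,0,0]
    - [0.5,0,0,0]
    - [0.5,0,0,0]
    - [0.5,0,0,0]
    - [0.5,0,0,0]
    - [0.5,0,0,0]
    - [0.5,0,0,0]
    - [0.5,0,0,0]
    - [0.5,0,0,0]
    - [0.5,0,0,0]
    - [0.5,0,0,0]
    - [0.5,0,0,0]
    - [0.4,0,0,0]
    - [0.2,0,0,0]
    - [0.18,0,0,0]

```text
t: 20.85
ee_pos: [0.524, -0.1364, 0.2027]
orientation: [0.692, 0.722, -0.0, 0.0]
wrist_force: [0.0, -3.0, -0.1]
opening: 0.0006
grasp_force: 1.5
```

>>> play_rows:
  increments:
    - [0.18,0,0,0]
    - [0.18,0,0,0]
    - [0.18,0,0,0]
    - [0.18,0,0,0]

```text
t: 21.35
ee_pos: [0.5237, -0.1292, 0.2027]
orientation: [0.692, 0.722, 0.0, 0.0]
wrist_force: [0.3, -3.0, -0.1]
opening: 0.0006
grasp_force: 1.5
```

>>> play_rows:
  increments:
    - [0.18,0,0,0]
    - [0.18,0,0,0]
    - [0.18,0,0,0]

```text
t: 21.72
ee_pos: [0.5235, -0.1238, 0.2027]
orientation: [0.692, 0.722, 0.0, 0.0]
wrist_force: [0.6, -3.3, -0.0]
opening: -0.0
grasp_force: 1.7
```

>>> play_rows:
  increments:
    - [0.18,0,0,0]
    - [0.18,0,0,0]
    - [0.18,0,0,0]

```text
t: 22.1
ee_pos: [0.5233, -0.1195, 0.2028]
orientation: [0.692, 0.722, -0.001, 0.001]
wrist_force: [0.7, -7.6, -1.5]
opening: 0.0003
grasp_force: 4.1
```

Bolt contact has begun (7.6 N). Short steps from here.

>>> play_rows:
  increments:
    - [0.18,0,0,0]
    - [0.18,0,0,0]
    - [0.18,0,0,0]

```text
t: 22.48
ee_pos: [0.5231, -0.1144, 0.2028]
orientation: [0.692, 0.722, -0.001, 0.001]
wrist_force: [1.9, -8.6, -1.9]
opening: 0.0004
grasp_force: 4.6
```

>>> play_rows:
  increments:
    - [0.18,0,0,0]
    - [0.18,0,0,0]

```text
t: 22.72
ee_pos: [0.523, -0.111, 0.2028]
orientation: [0.692, 0.722, -0.001, 0.001]
wrist_force: [0.6, -9.5, -2.0]
opening: 0.0
grasp_force: 5.0
```

>>> play_rows:
  increments:
    - [0.18,0,0,0]
    - [0.18,0,0,0]

```text
t: 22.98
ee_pos: [0.5228, -0.1076, 0.2028]
orientation: [0.692, 0.722, -0.001, 0.001]
wrist_force: [0.9, -11.1, -1.3]
opening: 0.0006
grasp_force: 5.3
```

>>> play_rows:
  increments:
    - [0.1,0,0,0]
    - [0.1,0,0,0]

```text
t: 23.22
ee_pos: [0.5227, -0.1048, 0.2028]
orientation: [0.692, 0.722, -0.0, 0.001]
wrist_force: [1.9, -3.6, 0.1]
opening: 0.0001
grasp_force: 2.3
```

Force eased as the tongue reached the top of the bolt. About 7 mm is left.

>>> play_rows:
  increments:
    - [0.1,0,0,0]
    - [0.1,0,0,0]

```text
t: 23.48
ee_pos: [0.5226, -0.1029, 0.2028]
orientation: [0.692, 0.722, -0.001, 0.001]
wrist_force: [0.5, -8.0, -2.0]
opening: -0.0001
grasp_force: 3.5
```

>>> play_rows:
  increments:
    - [0.1,0,0,0]

```text
t: 23.6
ee_pos: [0.5226, -0.1017, 0.2027]
orientation: [0.692, 0.722, -0.0, 0.001]
wrist_force: [1.1, -6.0, -1.1]
opening: 0.0005
grasp_force: 3.4
```

>>> play_rows:
  increments:
    - [0.1,0,0,0]

```text
t: 23.72
ee_pos: [0.5225, -0.1006, 0.2028]
orientation: [0.692, 0.722, -0.0, 0.001]
wrist_force: [1.0, -6.5, -0.4]
opening: 0.0003
grasp_force: 3.3
```

>>> play_rows:
  increments:
    - [0.06,0,0,0]

```text
t: 23.85
ee_pos: [0.5225, -0.0998, 0.2027]
orientation: [0.692, 0.722, -0.0, 0.0]
wrist_force: [0.8, -4.5, -0.3]
opening: 0.0006
grasp_force: 2.2
```

>>> play_rows:
  increments:
    - [0.06,0,0,0]

```text
t: 23.98
ee_pos: [0.5224, -0.0985, 0.2027]
orientation: [0.692, 0.722, 0.0, -0.0]
wrist_force: [1.2, -1.2, 0.5]
opening: 0.0007
grasp_force: 0.6
```

>>> play_rows:
  increments:
    - [0.06,0,0,0]

```text
t: 24.1
ee_pos: [0.5223, -0.0975, 0.2026]
orientation: [0.692, 0.722, 0.0, -0.0]
wrist_force: [-0.0, -0.9, 0.5]
opening: 0.0005
grasp_force: 0.7
```

>>> play_rows:
  increments:
    - [0.05,0,0,0]

```text
t: 24.22
ee_pos: [0.5223, -0.0974, 0.2027]
orientation: [0.692, 0.722, -0.0, -0.0]
wrist_force: [1.3, -2.9, -0.8]
opening: 0.0001
grasp_force: 1.4
```

>>> play_rows:
  increments:
    - [0.05,0,0,0]

```text
t: 24.35
ee_pos: [0.5223, -0.0973, 0.2027]
orientation: [0.692, 0.722, -0.0, 0.0]
wrist_force: [0.9, -4.2, -0.2]
opening: 0.0003
grasp_force: 2.2
```

>>> play_rows:
  increments:
    - [0.05,0,0,0]

```text
t: 24.48
ee_pos: [0.5223, -0.0972, 0.2027]
orientation: [0.692, 0.722, -0.0, 0.0]
wrist_force: [0.2, -5.5, -0.6]
opening: 0.0005
grasp_force: 3.1
```

>>> play_rows:
  increments:
    - [0.05,0,0,0]

```text
t: 24.6
ee_pos: [0.5223, -0.097, 0.2027]
orientation: [0.692, 0.722, -0.001, 0.001]
wrist_force: [0.2, -7.8, -2.1]
opening: 0.0005
grasp_force: 3.8
```

>>> play_rows:
  increments:
    - [0.05,0,0,0]

```text
t: 24.72
ee_pos: [0.5222, -0.0969, 0.2027]
orientation: [0.692, 0.722, -0.001, 0.001]
wrist_force: [0.4, -9.5, -1.8]
opening: 0.0005
grasp_force: 4.6
```

>>> play_rows:
  increments:
    - [0.05,0,0,0]

```text
t: 24.85
ee_pos: [0.5223, -0.0967, 0.2027]
orientation: [0.692, 0.722, -0.001, 0.001]
wrist_force: [-0.0, -9.4, -2.7]
opening: 0.0007
grasp_force: 5.2
```

>>> play_rows:
  increments:
    - [0.05,0,0,0]

```text
t: 24.98
ee_pos: [0.5223, -0.0966, 0.2028]
orientation: [0.692, 0.722, -0.001, 0.001]
wrist_force: [-0.2, -12.3, -1.7]
opening: 0.0006
grasp_force: 5.8
```

>>> play_rows:
  increments:
    - [0,0,0,0]

```text
t: 25.1
ee_pos: [0.5222, -0.0966, 0.2027]
orientation: [0.692, 0.722, -0.001, 0.001]
wrist_force: [-0.4, -11.3, -2.2]
opening: 0.0005
grasp_force: 5.4
```

>>> play_rows:
  increments:
    - [0.05,0,0,0]
    - [0,0,0,0]

```text
t: 25.35
ee_pos: [0.5222, -0.0964, 0.2027]
orientation: [0.692, 0.722, -0.001, 0.001]
wrist_force: [0.0, -13.1, -2.3]
opening: 0.0006
grasp_force: 6.1
```

Run:
```python
from h import *
s=read_state();print(s['ee_pos'],s['wrist_force'])
f=grab('wrist');h=grab('scene')
a=cv2.resize(f['img'][0:130,250:510],(780,390),interpolation=cv2.INTER_CUBIC)
b=cv2.resize(h['img'][150:220,290:400],(330,210),interpolation=cv2.INTER_CUBIC)
c=np.zeros((600,780,3),np.uint8);c[:390]=a;c[390:,:330]=b
cv2.imwrite('pics/c5.png',cv2.cvtColor(c,cv2.COLOR_RGB2BGR))
```

```text
[ 0.52221976 -0.0963894   0.20273461] [  0.03772446 -13.06997481  -2.25452905]
```

View pics/c5.png

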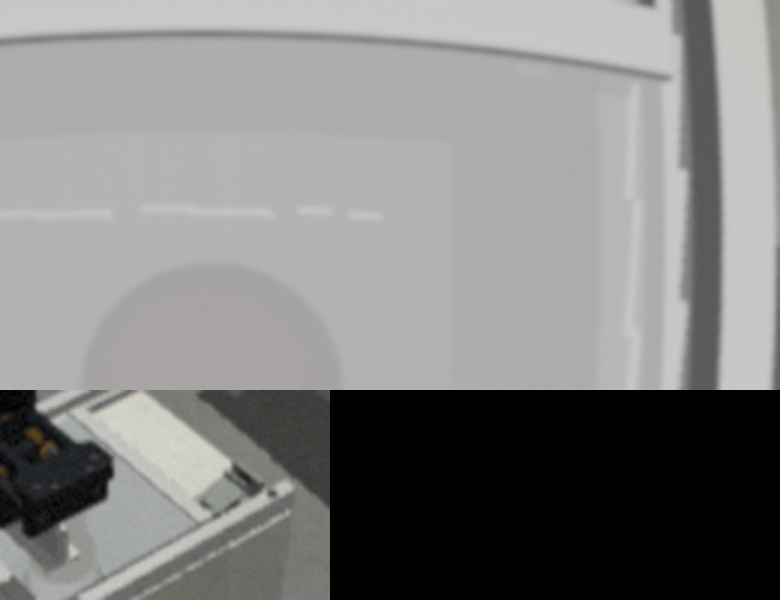

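The tongue is about 1 mm into the bumper at 13 N, which should be past the click. Backing off and looking at the latch.

>>> play_rows:
  increments:
    - [-0.1,0,0,0]
    - [-0.2,0,0,0]
    - [-0.4,0,0,0]
    - [-0.8,0,0,0]
    - [-1,0,0,0]
    - [0,0,-1,0]
    - [0,0,-3,0]
    - [0,0,-3,0]
    - [0,0,-1,0]
    - [4,2,0,0]
    - [4,2,0,0]
    - [4,2,0,0]
    - [1.5,0.5,0,0]
    - [0,0,0,0]
    - [0,0,0,0]

```text
t: 27.32
ee_pos: [0.5821, 0.0175, 0.2825]
orientation: [0.692, 0.722, -0.0, -0.0]
wrist_force: [-0.4, -0.4, -0.6]
opening: 0.0004
grasp_force: 0.0
```

Run:
```python
from h import *
s=read_state();print(s['t'],s['ee_pos'],s['wrist_force'])
f=grab('wrist');u,v=map(int,fproj(f,[.583,.085,.16]));print(u,v)
y0=max(0,v-60);a=cv2.resize(f['img'][y0:y0+120,max(0,u-80):u+80],(800,600),interpolation=cv2.INTER_CUBIC)
cv2.imwrite('pics/c6.png',cv2.cvtColor(a,cv2.COLOR_RGB2BGR))
```

```text
27.325 [0.58208364 0.01748312 0.28245878] [-0.37629233 -0.43273027 -0.55265167]
322 114
```

View pics/c6.png

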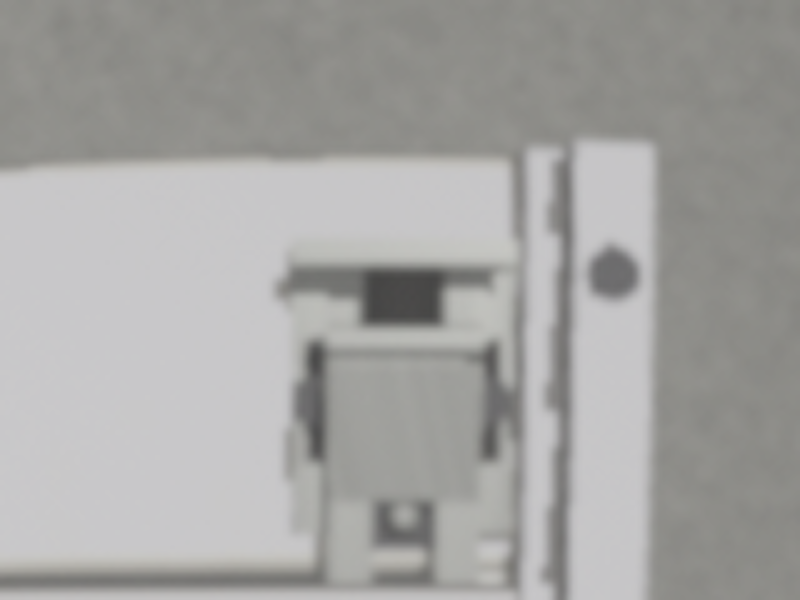

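The picture shows the tongue's front edge against the latch bracket. The whole round pin is visible inside the tongue's slot at (405,517), just clear of the slot's front edge, so the bolt is up and holding. The arm is clear of everything, so I'm handing in.

```bash
python3 -c "
from workcell import job;print(job.finish_job())"
```

```text
the job is handed in; nothing more can be done
None
```

The bottle is in the holder and released, and the guard was pushed shut slowly (about 13 N at the end); the last picture shows the bolt up in the tongue's slot, and I handed the job in without a pull test on the latch and got no verdict back.

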